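Proof-load a connector and hold the load

TASK

Proof-test the mated connector pair with the orange lock: lay it in the tester, its black flanged header in the blue nest and its grey plug in the steel yoke, and let go of it. Then draw the tester's sprung handle out slowly until the green pointer stands level with the red set mark, without pulling noticeably past the mark, and keep it there: finish while still holding the handle with the load on. Leave the green-locked connector, the pen and the mouse where they are.

Things in the scene. Friction and masses are not known exactly. Their poses are not given: they have to be found in the camera images.
- tester: Bench proof-load tester, bolted down: aluminium base plate 390 (its x) x 90 (y) x 12 mm, origin at the centre of its underside, z up. Along its x axis, from +x to -x: the blue nest, the steel yoke, the black spring housing with a white scale on top (top 52 mm above the table), the rod, the bow handle. The handle is pulled out towards the tester's -x.
- seat (a point): Where the connector's origin belongs (axes as the tester's): on the tester's centre line, 105 mm to +x of its origin, 24 mm above the table, on the floors of nest and yoke. In the connector's right position its x axis points along the tester's +x. It has about 4 mm of free play either way along x and 2.8 mm either way along y; the tops are flared outwards as lead-ins.
- nest: Blue fixed slotted holder for the header, origin on the table plane under the seat point, axes as the tester's. Two prongs at x = +30 to +38 mm (slot between them 29.6 mm wide, open upwards), then a 14 mm gap for the header's flange, then an end wall at x = +52 to +60 mm; floor 24 mm, prongs 56 mm, flared steel lips 66 mm above the table.
- yoke: Bare steel slotted holder for the plug, the mirror image of the nest (prongs at x = -38 to -30 mm, end wall at -60 to -52 mm of its origin, which lies under the seat point when the carriage is home). It is part of the sliding carriage. Between the prongs of nest and yoke 60 mm of the connector's middle stay free.
- carriage (a joint): Slide of yoke and spring housing along the rail towards the tester's -x, m: 0 home, end stop 0.025. Moves with 1 to 2 N. When the handle is pulled the whole carriage first moves (about 8 mm, at most 16 mm) until the connector's play is taken up; only then does the rod come out of the housing.
- load_rod (a joint): How far the rod (with green pointer and handle) is drawn out of the spring housing, m: 0 home to 0.075 end stop. Spring: 4 N to start, then 250 N/m more; pulled back home when let go. This is the green pointer's reading on the scale.
- set_mark (a joint): Where the red set mark stands on the scale, m, same zero and direction as load_rod (set between 0.030 and 0.058; fixed by a stiff clamp). The pointer is level with the mark when load_rod equals set_mark.
- pointer_tip (a point): Inner end of the green pointer, a 4 x 18 mm bar across the white scale, 54 mm above the table; 128 mm to the tester's +x of the handle bar. Scale ticks every 5 mm, longer every 10.
- mark_tip (a point): Inner end of the red set mark, a bar like the pointer on the other half of the scale; it rides on the housing with the carriage.
- handle: Black upright bow handle on an aluminium end plate, on the rod's end: round bar 14 mm thick, 76 mm long along the tester's y, its centre 95 mm above the table; free space of 36 mm under the bar and 62 mm between its legs. The body's origin lies under the seat point (210 mm from the bar), so use handle_grip.
- handle_grip (a point): Middle of the handle's bar, axes as the tester's; as found 105 mm to -x of the tester's origin. To be pinched or hooked from above.
- connector: Mated connector pair with an ORANGE lock on top, 96 mm long (x), 0.08 to 0.17 kg, lying on its underside; origin at the centre of the underside, z up. Body 24 mm wide (y), 28 mm high, lock to 34 mm. Black header at +x, ending in a flange 6 mm thick (x = 42 to 48 mm), 46 mm wide, 34 mm high; grey plug at -x, ending in a collar 6 mm thick (x = -48 to -42), 42 mm wide, 32 mm high.
- connector_header (a point): Centre of the connector's header flange, 45 mm to +x of its origin, 17 mm up.
- spare: The same connector pair with a GREEN lock; to be left alone.
- pen: White marker pen with green cap, 131 mm long, 11 mm thick, lying; origin under its middle.
- mouse: Grey computer mouse 104 x 60 x 33 mm; origin under its middle.
Not all that is in view belongs to the job. Leave any pink or purple look-alike of the connector alone.

How it is judged:
By the outcome, as a careful person would: the job done as asked, in the order asked, and still so for the second after the job is handed in, while the arm keeps its last pose, push and grip.
It also fails if it takes over 51 s, if anything falls off the work surface, if the arm or the gripper's body presses on something with over 40 N, if the wrist force passes 120 N, or if a joint passes its speed limit or range.

ROBOT

A 6-joint arm with a two-finger parallel gripper is mounted at the origin on the work surface. World frame = base frame: x ahead of the robot, y to its left, z up, the work surface at z = 0. Lengths are in m, angles in rad, forces in N, time in s.
With the tool pointing down it reaches from about 0.225 to 0.725 m from the base axis. Payload 3.1 kg.
Tool frame: the origin (TCP) lies on the centre line of the jaws, within the pads' length; the fingertips stand 17 mm ahead of it and the grasp point (between the pads) lies 2 mm behind it; z points along the fingers, y is the line along which they close (so a half turn about z gives the same grasp; the last joint's range is limited). The gripper opens to 85 mm and grips with 20 to 120 N. Pads are 22 mm wide; open, the fingers measure 114 mm over their backs; the gripper's body (76 mm by 85 mm) begins 54 mm behind the grasp point. The pads swing forward as they close: fully open they stand 13 mm farther back than shut.
Start: joints at [1.061, 0.048, 0.099, 1.622, 0, 1.443], TCP at [0.196, 0.487, 0.248] pointing down, gripper open.
Joint ranges: [-2.91, 2.91], [-0.99, 1.94], [-1.21, 1.42], [-2.12, 2.29], [-1.49, 1.47], [-3.14, 3.14]. Speed limits (rad/s): [2.79, 2.79, 3.14, 3.14, 3.14, 3.14].

INTERFACE

Orientations are given as [roll, pitch, yaw] about the fixed x, y, z axes, in that order (R = Rz(yaw) Ry(pitch) Rx(roll)).
In Python, from plant import ctrl gives the robot as it stands. The module is installed in compiled form; this text tells all that it offers.
- The arm moves only by the shell command python3 -m pendant 'ROWS' [FORCE]. ROWS is JSON, one flat list of numbers, 7 for each row, row after row: the closure, from 0 (fully open) to 1 (shut), then the shift along the tool's x, y, z in m, then the turn, a rotation vector about the tool's x, y, z in rad. In form: [claw, dx, dy, dz, rx, ry, rz, claw, dx, dy, dz, rx, ry, rz, ...]. A call has 1 to 20 rows; each row is the pose to reach, as a shift and turn from the pose commanded when the call began, along the tool's axes at that moment; what a row does not reach only later rows make up. A row lasts 1/8 s, in which the tool goes at most 62.5 mm and 10.7 degrees, less where a joint would pass 70% of its speed; a pose out of reach is approached as far as the arm can. A call with a gripper value outside its range is refused whole. The fingers move at their own pace and stop on an object; FORCE is the grip in N (left out, the last holds). Time passes only in rows, so rows that repeat a pose let the fingers close. It gives the time, the measured TCP pose, the force, the opening and the grip force at its end, in the units of the state.
- ctrl.state(): the state, without advancing time (a new reading comes with each control period).
- ctrl.capture(name): name is "side" or "top" or "wrist"; returns the picture (400x640x3 uint8, red, green, blue); there is no depth.
- ctrl.calibration(name): a dict with "K" (3x3 intrinsics, pixels), "k1" (the pictures are not rectified: a ray, as slopes to the right and down, at radius r is drawn at 1 + k1 r^2 times it, then the intrinsics apply), "pose" (4x4, takes a point from camera to world coordinates). Camera axes: x right, y up, looking along -z (the intrinsics and any distortion apply to the point x, -y, -z); pixel columns grow to the right and rows downward; lengths in m; the calibration is good to about 2 mm. A picture is of the moment at which its call begins: read the wrist's pose just before it. calibration takes no time and is no camera call; for the wrist camera it gives the pose at the moment of the call.
- ctrl.finish_job(): hands the job in; it is judged then, once.
The state is a dict: "clock": time; "q": joint angles; "qvel": joint speeds; "tau": joint torques, N m; "tcp_pos": TCP position; "ee_rot": TCP orientation; "force": force on the tool from outside, world axes, zero at the start; "torque": the same for the moment, N m; "width": finger opening in m; "finger_force": force on a finger pad.
Only numpy, scipy, OpenCV 4.12 (cv2) and the standard library are available. Lean on these libraries where they do the work, as an engineer would, in place of code of your own. Each camera call takes 0.05 s, during which the arm holds its last target. There are 200 camera calls.

## Working session

There is one attempt and no reset: what is moved stays moved. The work goes in short steps, Python scripts to look and compute and a shell command to move; the robot and the scene stay as the last step left them, time stands still between calls to the robot, and variables do not carry over. Pictures are saved under pics/ and viewed, at most 13 in all, crops included, and the job is handed in when it is done.

```bash
mkdir -p pics; cat > h.py <<'E'
import numpy as np, cv2
from plant import ctrl
def snap(n,f):
    c=ctrl.calibration(n); im=ctrl.capture(n); cv2.imwrite('pics/%s.png'%f,im[...,::-1]); np.save('pics/%s.npy'%f,im); return im,c
def ray(c,u,v):
    K=np.array(c['K']);T=np.array(c['pose'])
    d=cv2.undistortPoints(np.array([[[u,v]]],float),K,np.array([c['k1'],0,0,0,0.]))[0,0]
    return T[:3,3],T[:3,:3]@np.array([d[0],-d[1],-1])
def onz(c,u,v,z):
    o,d=ray(c,u,v); return o+d*(z-o[2])/d[2]
def proj(c,P):
    K=np.array(c['K']);T=np.array(c['pose']);p=T[:3,:3].T@(np.array(P)-T[:3,3]);s=np.array([p[0],-p[1]])/-p[2]
    s=s*(1+c['k1']*(s@s)); return K[0,0]*s[0]+K[0,2],K[1,1]*s[1]+K[1,2]
E
python3 - <<'E'
from h import *
for n in('top','side'):
    im,c=snap(n,n+'0'); print(n,np.round(c['pose'],3).tolist(),np.round(c['K'],1).tolist(),c['k1'])
s=ctrl.state();print({k:np.round(v,3).tolist() for k,v in s.items()})
E
```

```text
top [[0.016, 0.988, -0.153, 0.344], [-1.0, 0.013, -0.019, -0.167], [-0.017, 0.154, 0.988, 1.009], [0.0, 0.0, 0.0, 1.0]] [[456.6, 0.0, 314.2], [0.0, 456.6, 201.6], [0.0, 0.0, 1.0]] -0.12142737478867487
side [[0.995, 0.071, -0.077, 0.385], [-0.104, 0.575, -0.811, -0.961], [-0.013, 0.815, 0.58, 0.679], [0.0, 0.0, 0.0, 1.0]] [[427.0, 0.0, 316.3], [0.0, 427.0, 198.4], [0.0, 0.0, 1.0]] -0.02416462815820594
{'clock': 0.1, 'q': [1.061, 0.049, 0.098, 1.622, 0.0, 1.443], 'qvel': [0.002, -0.0, 0.005, -0.001, -0.0, -0.0], 'tau': [0.003, -33.985, 32.093, 0.016, -0.0, 0.0], 'tcp_pos': [0.195, 0.487, 0.247], 'ee_rot': [-3.139, -0.0, 2.76], 'force': [-0.324, 0.082, 0.03], 'torque': [-0.044, -0.008, 0.02], 'finger_force': 0.0, 'width': 0.085}
```

View pics/top0.png

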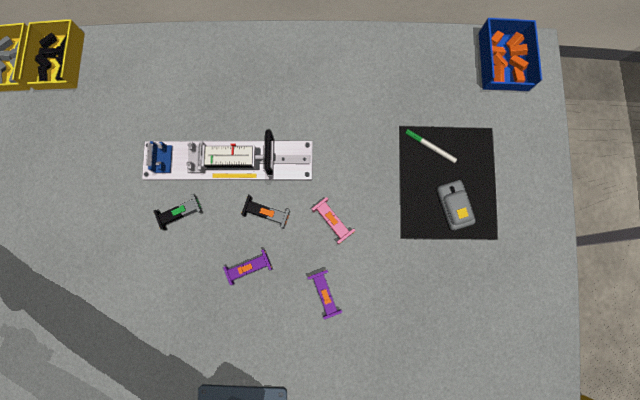

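View pics/side0.png

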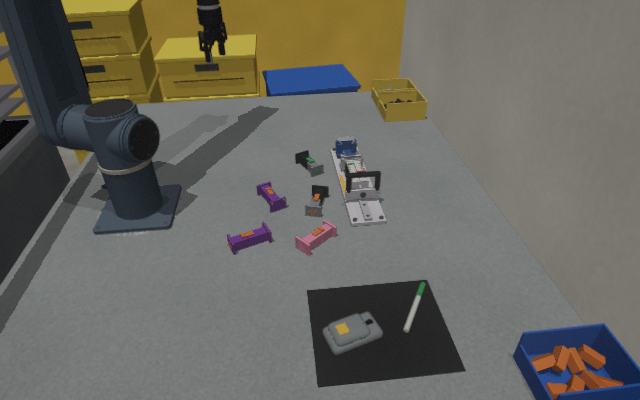

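Top view: the tester spans x 143–313, y 140–180 px, with the nest at the left (world +y). The orange-lock connector is at about (266,212), black header left at (248,206) and grey plug right at (286,217). The green spare is at (179,211), and the pink and purple look-alikes are clear of it. The side view agrees.

```bash
python3 - <<'E'
from h import *
c=ctrl.calibration('top'); im=np.load('pics/top0.npy')
hsv=cv2.cvtColor(im,cv2.COLOR_RGB2HSV)
def P(u,v,z): return np.round(onz(c,u,v,z),4)
m=cv2.inRange(hsv,(5,140,120),(20,255,255)); m[:,:235]=0;m[:,300:]=0;m[:195]=0;m[235:]=0
ys,xs=np.nonzero(m);print('orange',xs.mean(),ys.mean(),len(xs),P(xs.mean(),ys.mean(),.034))
# plate
m=cv2.inRange(hsv,(0,0,170),(180,40,255)); m[:120]=0;m[195:]=0;m[:,:130]=0;m[:,330:]=0
m=cv2.morphologyEx(m,cv2.MORPH_OPEN,np.ones((2,2)));ys,xs=np.nonzero(m);r=cv2.minAreaRect(np.c_[xs,ys].astype(np.float32));print(r)
b=cv2.boxPoints(r);[print(q,P(*q,.012)) for q in b]
print('ends',P(248,206,.034),P(286,217,.032))
a=cv2.resize(im[125:240,135:345],None,fx=3.8,fy=3.8,interpolation=cv2.INTER_CUBIC);cv2.imwrite('pics/crop.png',a[...,::-1])
w=ctrl.calibration('wrist');print(np.round(w['pose'],3).tolist(),np.round(w['K'],1).tolist(),w['k1'])
E
```

```text
orange 266.5731707317073 211.7439024390244 82 [ 0.4715 -0.046   0.034 ]
((228.0, 160.5), (37.0, 170.0), 90.0)
[143. 142.] [0.633  0.2508 0.012 ]
[313. 142.] [ 0.6347 -0.1433  0.012 ]
[313. 179.] [ 0.5493 -0.1447  0.012 ]
[143. 179.] [0.5455 0.2435 0.012 ]
ends [ 0.4835 -0.0052  0.034 ] [ 0.4609 -0.0882  0.032 ]
[[0.372, -0.889, -0.266, 0.128], [0.928, 0.356, 0.108, 0.514], [-0.001, -0.287, 0.958, 0.373], [0.0, 0.0, 0.0, 1.0]] [[276.9, 0.0, 318.5], [0.0, 276.9, 200.1], [0.0, 0.0, 1.0]] -0.04599912409820308
```

View pics/crop.png

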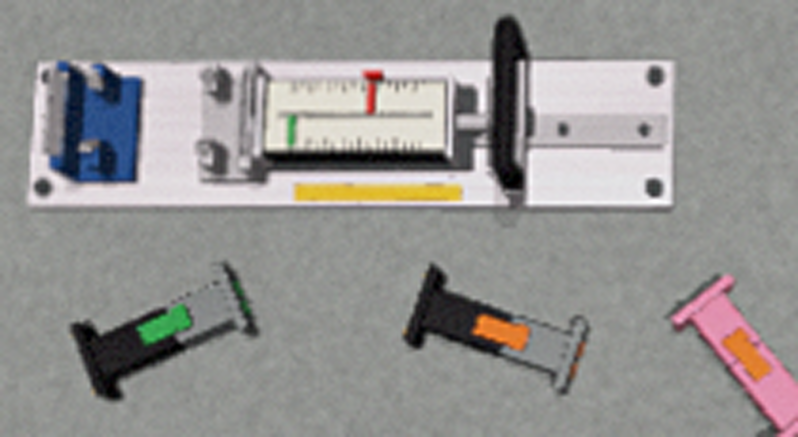

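Crop: the orange connector's flange is at crop (425,305) and its collar at (572,355). The pointer is at crop x 292 and the red mark at x 373, so the mark stands roughly 49 mm out. Next I move above the connector for a close wrist view.

```bash
python3 -m pendant '[0,-0.455,-0.392,0.047,0,0,1.45,0,-0.455,-0.392,0.047,0,0,1.45,0,-0.455,-0.392,0.047,0,0,1.45,0,-0.455,-0.392,0.047,0,0,1.45,0,-0.455,-0.392,0.047,0,0,1.45,0,-0.455,-0.392,0.047,0,0,1.45,0,-0.455,-0.392,0.047,0,0,1.45,0,-0.455,-0.392,0.047,0,0,1.45,0,-0.455,-0.392,0.047,0,0,1.45,0,-0.455,-0.392,0.047,0,0,1.45,0,-0.455,-0.392,0.047,0,0,1.45,0,-0.455,-0.392,0.047,0,0,1.45,0,-0.455,-0.392,0.047,0,0,1.45,0,-0.455,-0.392,0.047,0,0,1.45]' 60
python3 - <<'E'
from h import *
import pickle
im,c=snap('wrist','w1'); pickle.dump(c,open('pics/w1.pkl','wb'))
s=ctrl.state();print(s['tcp_pos'],s['ee_rot'],s['q'],s['clock'])
E
```

```text
clock: 1.85
tcp_pos: [0.4716, -0.0451, 0.2016]
ee_rot: [3.141, -0.0, 1.312]
force: [-0.3, 0.1, 0.4]
width: 0.0852
finger_force: 0.0
[ 0.47166187 -0.04524146  0.20160916] [ 3.14106707e+00 -6.26177339e-05  1.31143618e+00] [-2.37323397e-01 -9.16504191e-02 -1.30842557e-01  1.53107735e+00
  5.10212400e-05  1.59283310e+00] 1.9
```

View pics/w1.png

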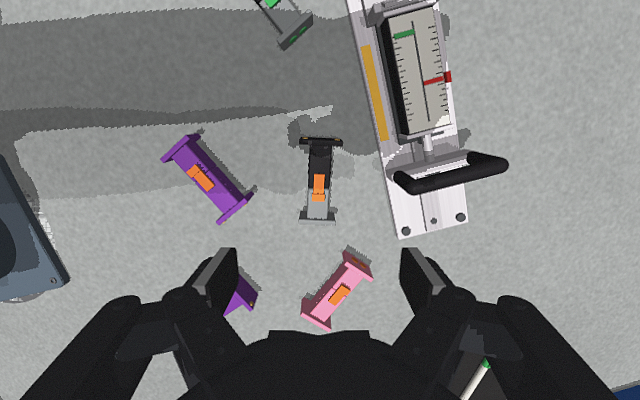

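The wrist view shows the orange connector upright: flange top at about (321,140), collar at about (318,218), lock at (319,187). Pointer, red mark and handle are also visible, at (403,36), (435,80) and (450,173).

```bash
python3 - <<'E'
from h import *
import pickle
c=pickle.load(open('pics/w1.pkl','rb'));im=np.load('pics/w1.npy');hsv=cv2.cvtColor(im,cv2.COLOR_RGB2HSV)
P=lambda u,v,z:onz(c,u,v,z)
a=cv2.resize(im[125:235,285:355],None,fx=5,fy=5,interpolation=cv2.INTER_NEAREST)
b=cv2.resize(im[0:115,355:475],None,fx=5,fy=5,interpolation=cv2.INTER_NEAREST)
h=max(a.shape[0],b.shape[0]);z=np.zeros((h,a.shape[1]+b.shape[1],3),np.uint8);z[:a.shape[0],:a.shape[1]]=a;z[:b.shape[0],a.shape[1]:]=b
z=z[:,:];print(z.shape)
s=min(1,600/h);cv2.imwrite('pics/c2.png',cv2.resize(z,(790,int(h*790/z.shape[1])))[...,::-1])
def cen(lo,hi,box):
    m=cv2.inRange(hsv,lo,hi);k=np.zeros_like(m);x0,x1,y0,y1=box;k[y0:y1,x0:x1]=255;ys,xs=np.nonzero(m&k);return xs.mean(),ys.mean(),len(xs),xs.min(),xs.max(),ys.min(),ys.max()
o=cen((5,140,100),(20,255,255),(300,340,160,210));print('orange',o,P(o[0],o[1],.034))
g=cen((45,100,60),(80,255,255),(380,430,20,60));print('green',g,P(g[0],g[1],.054))
r=cen((0,150,80),(4,255,255),(415,460,60,100));print('red',r,P(r[0],r[1],.054))
print('predict conn ends', [P(*q).round(4) for q in [(301,138,.034),(343,138,.034),(300,221,.032),(338,221,.032)]])
E
```

```text
(575, 950, 3)
orange (np.float64(318.3333333333333), np.float64(187.4607843137255), 306, np.int64(312), np.int64(324), np.int64(174), np.int64(200)) [ 0.47177504 -0.04543283  0.034     ]
green (np.float64(403.78723404255317), np.float64(33.57446808510638), 94, np.int64(394), np.int64(414), np.int64(29), np.int64(38)) [0.58273368 0.07645363 0.054     ]
red (np.float64(439.11764705882354), np.float64(78.70588235294117), 119, np.int64(424), np.int64(450), np.int64(71), np.int64(84)) [0.60777911 0.03117016 0.054     ]
predict conn ends [array([0.4679, 0.0103, 0.034 ]), array([ 0.5101, -0.0008,  0.034 ]), array([ 0.4414, -0.0786,  0.032 ]), array([ 0.4832, -0.0897,  0.032 ])]
```

View pics/c2.png

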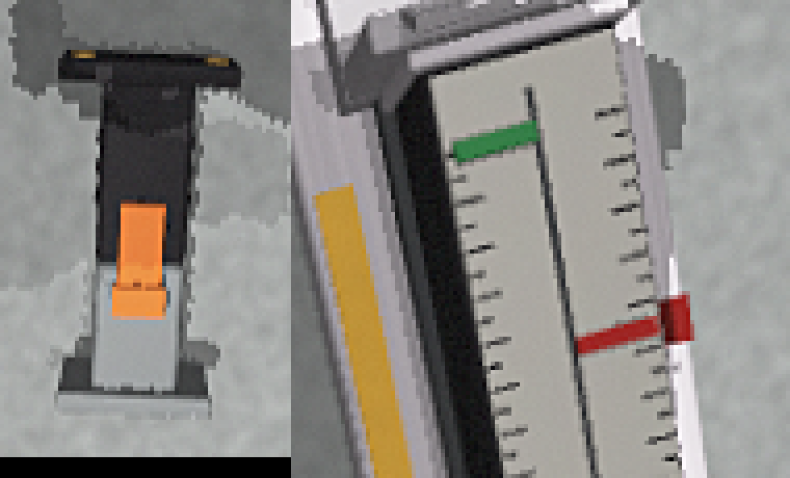

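```bash
python3 -m pendant '[0,0.003,0.001,0.06,0,0,0,0,0.003,0.001,0.12,0,0,0,0,0.003,0.001,0.16,0,0,0,0,0.003,0.001,0.178,0,0,0,0,0.003,0.001,0.178,0,0,0,1,0.003,0.001,0.178,0,0,0,1,0.003,0.001,0.178,0,0,0,1,0.003,0.001,0.178,0,0,0,1,0.003,0.001,0.178,0,0,0,1,0.003,0.001,0.178,0,0,0,1,0.003,0.001,0.178,0,0,0,1,0.003,0.001,0.178,0,0,0]' 60
python3 - <<'E'
from h import *
import pickle
c=pickle.load(open('pics/w1.pkl','rb'))
a=onz(c,412.5,21.6,.052);b=onz(c,428.6,115,.052);print(a,b,np.degrees(np.arctan2(*(a-b)[[1,0]])))
# handle bar ends and plate corner in w1
for q in [(402,182,.095),(500,165,.095),(403,238,.012),(467,223,.012)]: print(q,onz(c,*q).round(4))
E
```

```text
clock: 3.4
tcp_pos: [0.4746, -0.0438, 0.0246]
ee_rot: [3.139, -0.0, 1.31]
force: [-0.9, -0.4, 5.0]
width: 0.0228
finger_force: 61.7
[0.59286224 0.08456742 0.052     ] [0.59376226 0.00119973 0.052     ] 90.6185246784277
(402, 182, 0.095) [ 0.5466 -0.0445  0.095 ]
(500, 165, 0.095) [ 0.6321 -0.0514  0.095 ]
(403, 238, 0.012) [ 0.5558 -0.1404  0.012 ]
(467, 223, 0.012) [ 0.6366 -0.1414  0.012 ]
```

```bash
python3 -m pendant '[1,0,0,-0.05,0,0,0,1,0,0,-0.1,0,0,0,1,0,0,-0.125,0,0,0,1,0.05,0.016,-0.125,0,0,-0.1,1,0.1,0.032,-0.125,0,0,-0.2,1,0.15,0.048,-0.125,0,0,-0.269,1,0.2,0.062,-0.125,0,0,-0.269,1,0.213,0.065,-0.125,0,0,-0.269,1,0.213,0.065,-0.125,0,0,-0.269,1,0.213,0.065,-0.125,0,0,-0.269,1,0.213,0.065,-0.125,0,0,-0.269]' 60
python3 - <<'E'
from h import *
import pickle
im,c=snap('wrist','w2'); pickle.dump(c,open('pics/w2.pkl','wb'))
im,c=snap('top','t2')
s=ctrl.state();print(s['tcp_pos'],s['ee_rot'],s['q'],s['clock'],s['force'],s['width'])
E
```

```text
clock: 4.78
tcp_pos: [0.5909, 0.1442, 0.1485]
ee_rot: [-3.141, 0.0, 1.577]
force: [-0.7, -0.1, -1.5]
width: 0.0229
finger_force: 60.9
[0.59107998 0.14448359 0.14862565] [3.14139039e+00 1.14710726e-04 1.57728147e+00] [ 1.29638976e-01  2.65171082e-01  1.44541097e-01  1.44997970e+00
 -1.38689093e-04  1.69395014e+00] 4.875 [-0.78296786 -0.02042111 -0.98213708] 0.023041058477530435
```

View pics/w2.png

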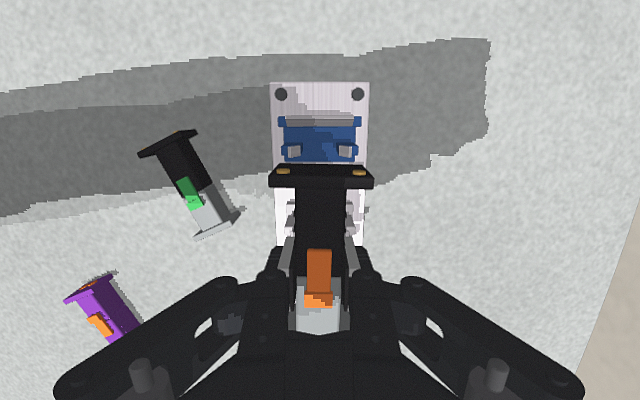

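The connector is held square, with its flange at about (321,175). The nest is ahead of it with lips at (293,151) and (347,151). I'll zoom in for accuracy.

```bash
python3 - <<'E'
from h import *
im=np.load('pics/w2.npy')
a=cv2.resize(im[75:215,255:390],None,fx=4.28,fy=4.28,interpolation=cv2.INTER_NEAREST)
g=(255*(a/255.)**0.5).astype(np.uint8)
cv2.imwrite('pics/c3.png',g[...,::-1])
E
```

```text
(no output)
```

View pics/c3.png

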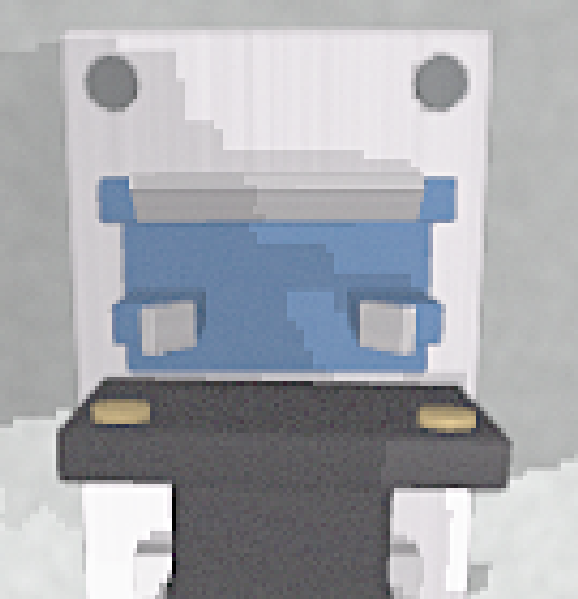

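```bash
python3 - <<'E'
from h import *
import pickle
c=pickle.load(open('pics/w2.pkl','rb'))
P=lambda x,y,z:(onz(c,255+x/4.28,75+y/4.28,z)*1000).round(1)
print('flange top',[P(*q,.158) for q in [(62,432),(505,440),(58,478),(509,488)]])
print('body',[P(*q,.152) for q in [(174,530),(390,530)]])
print('flange bottom',[P(*q,.124) for q in [(105,378),(462,386)]])
print('plate end',[P(*q,.012) for q in [(66,30),(489,30),(79,370),(470,370)]])
print('lips c',[P(278.5,329,z) for z in(.056,.066)], 'v edges',[P(278,y,z) for y,z in((303,.056),(303,.066),(355,.066),(345,.056))])
print('wall', [P(278,y,z) for y,z in((172,.066),(188,.066),(222,.056),(177,.056))],P(134,190,.066),P(424,190,.066))
print('blue floor', P(123,300,.024),P(430,300,.024),P(278,374,.024))
E
```

```text
flange top [array([569.7, 193. , 158. ]), array([614. , 192.5, 158. ]), array([569.1, 188.3, 158. ]), array([614.7, 187.5, 158. ])]
body [array([580.3, 181.1, 152. ]), array([603.5, 181.2, 152. ])]
flange bottom [array([569.5, 193. , 124. ]), array([615. , 192.2, 124. ])]
plate end [array([548. , 247.4,  12. ]), array([635.3, 248. ,  12. ]), array([548.1, 176.8,  12. ]), array([635. , 177.3,  12. ])]
lips c [array([592. , 191.3,  56. ]), array([592. , 192.4,  66. ])] v edges [array([591.9, 196. ,  56. ]), array([591.8, 196.9,  66. ]), array([591.9, 187.9,  66. ]), array([592. , 188.3,  56. ])]
wall [array([591.7, 218.8,  66. ]), array([591.7, 216.2,  66. ]), array([591.8, 210.3,  56. ]), array([591.7, 218. ,  56. ])] [567.3 215.7  66. ] [616.4 216.1  66. ]
blue floor [559.8 193.3  24. ] [623.8 193.7  24. ] [592.2 178.   24. ]
```

```bash
python3 -m pendant '[1,0.0133,0,0,0,0,-0.015,1,0.0133,0,0.02,0,0,-0.015,1,0.0133,0,0.045,0,0,-0.015,1,0.0133,0,0.06,0,0,-0.015,1,0.0133,0,0.07,0,0,-0.015,1,0.0133,0,0.08,0,0,-0.015,1,0.0133,0,0.088,0,0,-0.015,1,0.0133,0,0.094,0,0,-0.015,1,0.0133,0,0.098,0,0,-0.015,1,0.0133,0,0.099,0,0,-0.015,1,0.0133,0,0.099,0,0,-0.015]' 60
python3 - <<'E'
from h import *
im,c=snap('wrist','w3')
cv2.imwrite('pics/w3c.png',cv2.resize(im[100:400,160:480],None,fx=1.8,fy=1.8)[...,::-1])
E
```

```text
clock: 6.25
tcp_pos: [0.5914, 0.1588, 0.0495]
ee_rot: [3.141, -0.0, 1.594]
force: [0.2, -0.2, -0.8]
width: 0.0228
finger_force: 60.9
```

View pics/w3c.png

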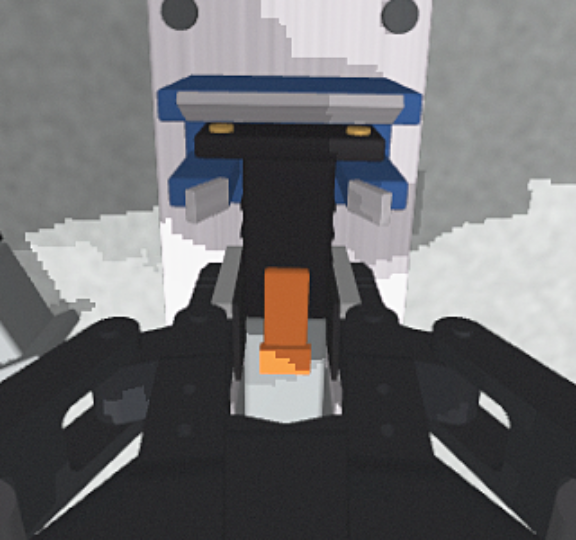

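The header is cleanly in the nest slot: flange behind the prongs at (290,147), gap even on both sides. Now I release it, lift clear and move above the handle.

```bash
python3 -m pendant '[0.3,0,0,0,0,0,0,0.3,0,0,0,0,0,0,0.3,0,0,0,0,0,0,0.3,0,0,-0.03,0,0,0,0.2,0,0,-0.08,0,0,0,0.2,0,0,-0.13,0,0,0,0.2,-0.03,0,-0.13,0,0,-0.15,0.2,-0.08,0,-0.13,0,0,-0.33,0.2,-0.13,0,-0.13,0,0,-0.51,0.2,-0.18,-0.002,-0.13,0,0,-0.69,0.2,-0.211,-0.002,-0.13,0,0,-0.87,0.2,-0.211,-0.002,-0.13,0,0,-1.05,0.2,-0.211,-0.002,-0.13,0,0,-1.23,0.2,-0.211,-0.002,-0.13,0,0,-1.41,0.2,-0.211,-0.002,-0.13,0,0,-1.552,0.2,-0.211,-0.002,-0.13,0,0,-1.552,0.2,-0.211,-0.002,-0.13,0,0,-1.552]' 60
python3 - <<'E'
from h import *
import pickle
c1=pickle.load(open('pics/w1.pkl','rb'))
f=lambda x,y:onz(c1,355+(x-291)/4.158,y/4.158,.054)
a,b=f(538,132),f(579,346);print('mark',a,b,(a-b)@[-.0108,1,0])
a,b=f(455,152),f(660,325);print('outer',(a-b)@[-.0108,1,0])
im,c=snap('wrist','w4'); pickle.dump(c,open('pics/w4.pkl','wb'))
snap('top','t4');snap('side','s4')
s=ctrl.state();print(s['tcp_pos'],s['ee_rot'],s['q'],s['clock'],s['width'])
E
```

```text
clock: 8.43
tcp_pos: [0.5941, -0.0521, 0.1794]
ee_rot: [-3.142, 0.0, -3.139]
force: [-0.3, -0.6, 0.1]
width: 0.0681
finger_force: 0.0
mark [0.59227704 0.07564604 0.054     ] [0.59358037 0.03063153 0.054     ] 0.04502858637444923
outer 0.04589145210523341
[ 0.59407225 -0.05213405  0.17935745] [-3.14157343e+00  9.68075660e-05 -3.13829749e+00] [-1.99951261e-01  2.29305559e-01  1.62916630e-01  1.50430870e+00
  7.13243479e-07 -2.03246421e-01] 8.575 0.06826628641612636
```

View pics/w4.png

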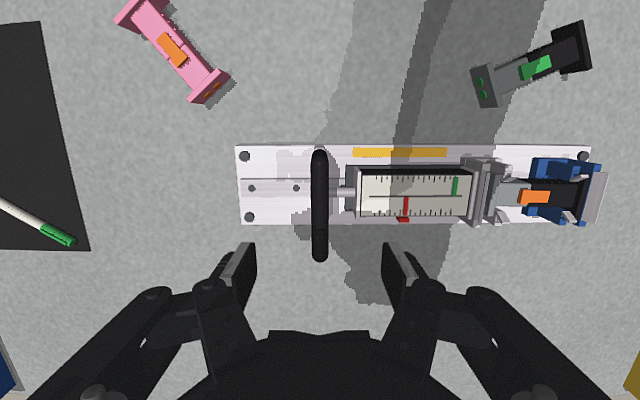

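The connector lies seated in nest and yoke with its lock at (535,197). The handle bar spans (320,150–262), green pointer at (455,187), red mark at (405,207).

```bash
cat > rd.py <<'E'
from h import *
A=np.array([-.0108,1,0])
def read(c,im,v=True):
    hsv=cv2.cvtColor(im,cv2.COLOR_RGB2HSV);out=[]
    roi=np.zeros(im.shape[:2],np.uint8)
    box=np.array([proj(c,p) for p in [(.568,.09,.054),(.616,.09,.054),(.616,-.04,.054),(.568,-.04,.054)]]).astype(int);cv2.fillPoly(roi,[box],255)
    for lo,hi in(((50,120,50),(85,255,255)),((0,150,80),(4,255,255))):
        m=cv2.inRange(hsv,lo,hi)&roi
        n,l,st,ce=cv2.connectedComponentsWithStats(m);
        if n<2: out.append(None);continue
        k=1+st[1:,4].argmax();ys,xs=np.nonzero(l==k)
        W=np.array([onz(c,x,y,.054) for x,y in zip(xs,ys)]);W=W[abs(W[:,0]-.593)<.018]
        out.append((W@A).mean());print(st[k],(W@A).mean().round(4),W[:,0].min().round(4),W[:,0].max().round(4))
    if None not in out: print('green-red',out[0]-out[1])
E
python3 - <<'E'
from rd import *
import pickle
c=pickle.load(open('pics/w4.pkl','rb'));im=np.load('pics/w4.npy');read(c,im)
for q in[(312,206,.095),(328,206,.095),(320,150,.098),(320,262,.098)]:print(onz(c,*q).round(4))
E
```

```text
[452 177   6  19  77] 0.0699 0.5756 0.5911
[403 197   5  18  71] 0.0244 0.5933 0.6103
green-red 0.04558133561658935
[ 0.5891 -0.0574  0.095 ]
[ 0.5891 -0.0446  0.095 ]
[ 0.5445 -0.0512  0.098 ]
[ 0.6375 -0.0508  0.098 ]
```

```bash
python3 -m pendant '[0.2,0,0.001,0.04,0,0,0,0.2,0,0.001,0.07,0,0,0,0.2,0,0.001,0.082,0,0,0,0.2,0,0.001,0.086,0,0,0,0.2,0,0.001,0.086,0,0,0,1,0,0.001,0.086,0,0,0,1,0,0.001,0.086,0,0,0,1,0,0.001,0.086,0,0,0,1,0,0.001,0.086,0,0,0,1,0,0.001,0.086,0,0,0,1,0,0.001,0.086,0,0,0,1,0,0.001,0.086,0,0,0]' 60
python3 - <<'E'
from rd import *
im,c=snap('wrist','w5');read(c,im)
E
```

```text
clock: 10.07
tcp_pos: [0.5944, -0.0514, 0.094]
ee_rot: [-3.141, 0.001, -3.137]
force: [-0.3, -1.5, 5.1]
width: 0.0119
finger_force: 58.6
[508 204  12  27 178] 0.0697 0.5753 0.5913
[438 233   9  25 151] 0.0242 0.5934 0.6109
green-red 0.0454938931069119
```

```bash
python3 -m pendant '[1,0,-0.0015,0,0,0,0,1,0,-0.003,0,0,0,0,1,0,-0.0045,0,0,0,0,1,0,-0.006,0,0,0,0,1,0,-0.0075,0,0,0,0,1,0,-0.009,0,0,0,0,1,0,-0.0105,0,0,0,0,1,0,-0.012,0,0,0,0,1,0,-0.0135,0,0,0,0,1,0,-0.015,0,0,0,0,1,0,-0.0165,0,0,0,0,1,0,-0.018,0,0,0,0,1,0,-0.0195,0,0,0,0,1,0,-0.021,0,0,0,0,1,0,-0.0225,0,0,0,0,1,0,-0.024,0,0,0,0,1,0,-0.0255,0,0,0,0,1,0,-0.027,0,0,0,0,1,0,-0.0285,0,0,0,0,1,0,-0.03,0,0,0,0]' 60
python3 - <<'E'
from rd import *
im,c=snap('wrist','w6');read(c,im)
E
```

```text
clock: 12.62
tcp_pos: [0.5946, -0.0769, 0.0939]
ee_rot: [3.133, 0.002, -3.135]
force: [-0.6, 9.6, 6.7]
width: 0.0122
finger_force: 58.9
[506 204  13  27 182] 0.0443 0.5755 0.5917
[462 232  11  25 160] 0.0164 0.593 0.6107
green-red 0.0279446048310884
```

```bash
python3 -m pendant '[1,0,-0.0012,0,0,0,0,1,0,-0.0024,0,0,0,0,1,0,-0.0036,0,0,0,0,1,0,-0.0048,0,0,0,0,1,0,-0.006,0,0,0,0,1,0,-0.0072,0,0,0,0,1,0,-0.0084,0,0,0,0,1,0,-0.0096,0,0,0,0,1,0,-0.0108,0,0,0,0,1,0,-0.012,0,0,0,0,1,0,-0.0132,0,0,0,0,1,0,-0.0144,0,0,0,0,1,0,-0.0156,0,0,0,0,1,0,-0.0168,0,0,0,0,1,0,-0.018,0,0,0,0,1,0,-0.0192,0,0,0,0,1,0,-0.0204,0,0,0,0,1,0,-0.0216,0,0,0,0,1,0,-0.0228,0,0,0,0,1,0,-0.024,0,0,0,0]' 60
python3 - <<'E'
from rd import *
im,c=snap('wrist','w7');read(c,im)
E
```

```text
clock: 15.18
tcp_pos: [0.5948, -0.0983, 0.0939]
ee_rot: [3.128, 0.002, -3.133]
force: [-0.3, 14.3, 6.8]
width: 0.0122
finger_force: 59.1
[506 205  12  26 182] 0.023 0.575 0.5919
[479 231  24  32 244] 0.0166 0.5926 0.6104
green-red 0.006441796235554249
```

```bash
python3 -m pendant '[1,0,-0.0008,0,0,0,0,1,0,-0.0016,0,0,0,0,1,0,-0.0024,0,0,0,0,1,0,-0.0032,0,0,0,0,1,0,-0.004,0,0,0,0,1,0,-0.0048,0,0,0,0,1,0,-0.0054,0,0,0,0,1,0,-0.006,0,0,0,0,1,0,-0.006,0,0,0,0,1,0,-0.006,0,0,0,0]' 60
python3 - <<'E'
from rd import *
im,c=snap('wrist','w8');read(c,im)
x,y=map(int,proj(c,(.593,.024,.054)));a=im[max(0,y-45):y+45,max(0,x-60):x+60]
cv2.imwrite('pics/w8c.png',cv2.resize(a,None,fx=6,fy=6,interpolation=cv2.INTER_NEAREST)[...,::-1])
E
```

```text
clock: 16.48
tcp_pos: [0.5948, -0.1037, 0.0939]
ee_rot: [3.127, 0.002, -3.133]
force: [0.7, 14.8, 7.0]
width: 0.012
finger_force: 59.1
[505 204  13  27 188] 0.0177 0.575 0.592
[484 231  26  31 242] 0.0164 0.5926 0.6106
green-red 0.0013243961078194186
```

View pics/w8c.png

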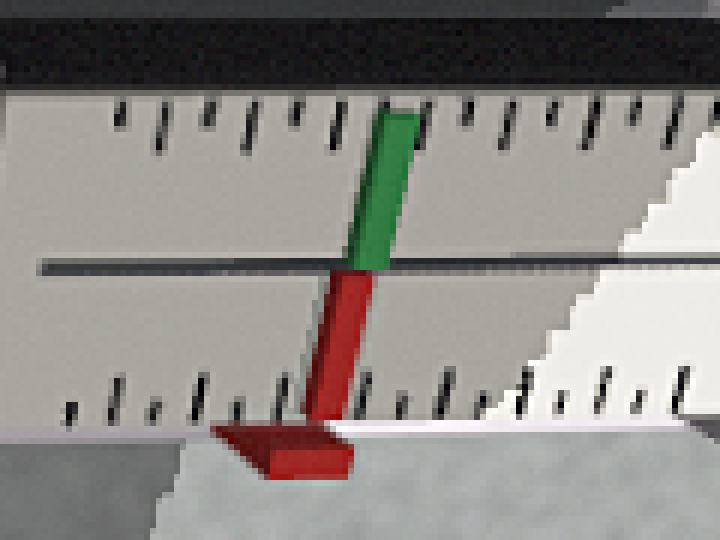

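Close-up: the green pointer is about 15 crop pixels (~1.5 mm) short of the red mark at the centre line, so one small step remains.

```bash
python3 -m pendant '[1,0,-0.0005,0,0,0,0,1,0,-0.001,0,0,0,0,1,0,-0.0015,0,0,0,0,1,0,-0.0017,0,0,0,0,1,0,-0.0017,0,0,0,0,1,0,-0.0017,0,0,0,0]' 60
python3 - <<'E'
from rd import *
im,c=snap('wrist','w9');read(c,im)
x,y=map(int,proj(c,(.593,.024,.054)));a=im[max(0,y-45):y+45,max(0,x-60):x+60];b=im[120:300,400:640]
b=cv2.resize(b,None,fx=2.25,fy=2.25,interpolation=cv2.INTER_CUBIC)[100:]
cv2.imwrite('pics/w9c.png',np.vstack([cv2.resize(a,(405,304),interpolation=cv2.INTER_NEAREST)[:,:405],cv2.resize(b,(405,290))])[...,::-1])
hsv=cv2.cvtColor(im,cv2.COLOR_RGB2HSV)
for n,lo,hi in(('g',(50,120,50),(85,255,255)),('r',(0,150,80),(4,255,255))):
    m=cv2.inRange(hsv,lo,hi)[:,470:540]
    for v in range(224,240):
        k=np.nonzero(m[v])[0]
        if len(k):print(n,v,470+k.min(),470+k.max(),end='; ')
E
```

```text
clock: 17.27
tcp_pos: [0.5949, -0.1051, 0.0939]
ee_rot: [3.126, 0.002, -3.133]
force: [-0.4, 16.1, 7.9]
width: 0.0123
finger_force: 59.2
[505 204  13  27 186] 0.0162 0.5751 0.592
[486 232  26  30 242] 0.0164 0.5934 0.6106
green-red -0.00022911065808442488
g 224 507 513; g 225 507 513; g 226 506 512; g 227 506 512; g 228 506 512; g 229 505 512; g 230 506 512; r 232 505 511; r 233 506 511; r 234 506 511; r 235 505 511; r 236 504 510; r 237 505 510; r 238 504 510; r 239 504 510;
```

View pics/w9c.png

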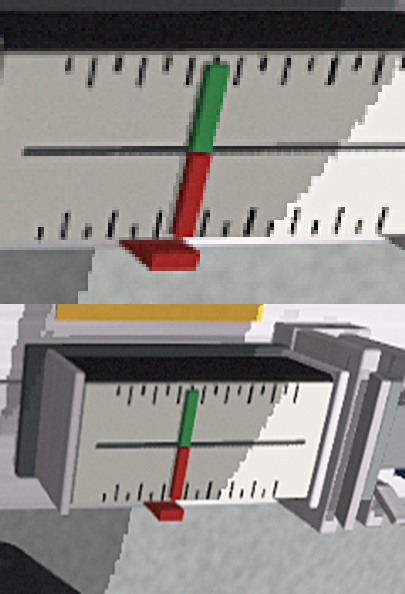

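Green and red are now in one straight line. I'll hold briefly, re-check that it is steady, and hand in.

```bash
python3 -m pendant '[1,0,0,0,0,0,0,1,0,0,0,0,0,0,1,0,0,0,0,0,0,1,0,0,0,0,0,0]' 60
python3 - <<'E'
from rd import *
im,c=snap('wrist','w10');read(c,im)
print(ctrl.state()['tcp_pos'],ctrl.finish_job())
E
```

```text
clock: 17.82
tcp_pos: [0.5948, -0.1052, 0.0939]
ee_rot: [3.126, 0.002, -3.133]
force: [-0.0, 15.5, 7.9]
width: 0.012
finger_force: 59.2
[505 204  13  27 186] 0.0162 0.5751 0.592
[501 232  11  24 158] 0.0164 0.5934 0.6106
green-red -0.00018985958479739162
the job is handed in; nothing more can be done
[ 0.59480995 -0.10516648  0.09387872] None
```

The orange-locked connector is seated in the tester, and I handed the job in at about 18 s with the arm still holding the handle: the pointer read within about 0.2 mm of the red mark at about 15.5 N, steady over a half-second hold.

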